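Find the high point of an eccentric arbor on a V-block dial gauge

ROBOT

A 6-joint arm with a two-finger parallel gripper is mounted at the origin on a cart in front of the work surface, level with it; the furniture and walls round the work are solid. World frame = base frame: x ahead of the robot, y to its left, z up, the work surface at z = 0. Lengths are in m, angles in degrees, forces in N, time in s.
With the tool pointing down it reaches from about 0.35 to 0.875 m from the base axis. Payload 4.2 kg.
Tool frame: the origin (TCP) lies midway between the tips of the shut fingers; the grasp point (between the pads) lies 19 mm behind it; z points along the fingers, y is the direction in which the jaws open and shut (so a half turn about z gives the same grasp; the last joint's range is limited). The gripper opens to 87 mm and grips with 3 to 60 N. Pads are 19 mm wide; open, the fingers measure 117 mm over their backs; the gripper's body (75 mm by 190 mm) begins 51 mm behind the grasp point.
Start: joints at [-52.907, 22.042, 0.453, 0, -68.411, -14.817], TCP at [0.237, -0.578, 0.223] pointing down, gripper open.
Joint ranges: [-179.83, 179.83], [-69.29, 118.12], [-61.27, 80.66], [-181.25, 117.63], [-171.15, -9.14], [-177.46, 177.46]. Speed limits (degrees/s): [159.86, 159.86, 180, 180, 180, 180].

INTERFACE

Orientations are given as a 3x3 rotation matrix whose columns are the frame's x, y, z axes.
In Python, from station import r gives the robot as it stands.
- The arm moves only by the tool servo_tool, never from a script. Its arguments are lists of equal length, an entry for each row: "slide": the shift along the world's x, y, z in units of 60 mm (1.0 is 60 mm), a list of three; "twist": the turn, a rotation vector about the world's x, y, z in units of 6 degrees (1.0 is 6 degrees), a list of three; "gripper": the closure, from 0 (fully open) to 1 (shut). In form: {"slide": [[x, y, z], ...], "twist": [[wx, wy, wz], ...], "gripper": [gripper, ...]}. A call has 1 to 12 rows; each row shifts and turns the commanded pose from where the row before left it; what a row does not reach is not made up. A row lasts 1/8 s, in which the tool goes at most 62.5 mm and 10.7 degrees, less where a joint would pass 70% of its speed; a pose out of reach is approached as far as the arm can. A call is refused whole if a number of a shift passes 1 or a number of a turn 1, either way. A call with a gripper value outside its range is refused whole. The fingers move at their own pace and stop on an object; the grip force is fixed at half the most. Time passes only in rows, so rows that do not move let the fingers close. It gives the time, the measured TCP pose, the force and the opening at its end, in the units of the state.
- r.sense(): the state, without advancing time (a new reading comes with each control period).
- r.capture(name): name is "scene" or "top"; returns a dict with "image" (384x512x3 uint8, blue, green, red), "intrinsics" (3x3 intrinsics, pixels), "R" (3x3) and "t" (3): a world point X has camera coordinates R X + t. Camera axes: x right, y down, z forward; pixel columns grow to the right and rows downward; lengths in m; the calibration is good to about 2 mm. A picture is of the moment at which its call begins. There is no depth.
- r.finish_job(): hands the job in, once; it reports no verdict.
The state is a dict: "time_s": time; "joints": joint angles; "joint_velocities": joint speeds; "effort": joint torques, N m; "tcp_pos": TCP position; "ee_rot": TCP orientation; "wrist_force": force on the tool from outside, world axes, zero at the start; "moment": the same for the moment, N m; "gripper_width": opening from 0.0 (shut) to 1.0 (fully open).
Only numpy, scipy, OpenCV 4.12 (cv2) and the standard library are available. Lean on these libraries where they do the work, as an engineer would, in place of code of your own. Each camera call takes 0.05 s, during which the arm holds its last target.

TASK

Draw the dial indicator's slide down by its black knob until it is fully home and the plunger bears on the arbor's eccentric disc. Then turn the arbor in its V-blocks by the knurled end until the high side of the disc is under the plunger, where the dial reads its highest, and let go, leaving the arbor lying in the V-blocks against its end stop. Do not lift the arbor out of the V-blocks, and leave the oil bottle and steel cup beside the gauge where they are.

Things in the scene. Friction and masses are not known exactly. Their poses are not given: they have to be found in the camera images.
- arbor_knob (a point): loose steel arbor, about 0.4 kg, 154 mm long: point on its axis in the middle of the dark knurled end by which it is turned (30 mm diameter, 46 mm long; the point is 23 mm below the free end face, and the nearest V-block begins 33 mm below it). z = up the arbor's axis, out of the free end, 40 deg from vertical when seated; y = to the high side of its disc
- disc (a point): point on the arbor's axis at the middle of the eccentric disc (56 mm diameter, 20 mm wide, steel, its centre 5 mm off the axis towards y), 71 mm below arbor_knob between the two 24 mm journals; axes as arbor_knob. A dark drilled mark on the disc's upper face and a scribed line on the knurled end's face point to the high side. It starts 0.7 to 1.5 rad away from the plunger, anticlockwise as seen on that end
- seat (a point): fixed on the gauge (grey base 120 x 200 mm, inclined bed with two steel V-blocks and an end stop): where arbor_knob lies when the arbor is seated. z = axis of the V-blocks, upward, 40 deg from vertical; y = square to it, towards the indicator, 40 deg above level. High side under the plunger = y of arbor_knob parallel to this y. Weight keeps the arbor seated, friction keeps its angle
- slide_knob (a point): middle of the black grip knob at the back of the indicator slide (28 mm diameter, 31 mm long, axis along seat's y, on a 9 mm neck). The knob is part of the slide, whose way runs along seat's y; the dial case (61 mm diameter) lies between knob and plunger and begins 26 mm from this point; nothing stands above or round the knob
- slide (a joint): how far the indicator slide has been drawn down towards the arbor along minus seat y, m: 0 raised, 0.030 fully home on its stop. It is stiff (about 5 N) and stays where it is left
- plunger (a joint): how far the sprung plunger is pressed in, m: 0 free, at most 0.016 (spring 0.8 to 1.8 N). With the slide home it reads about 0.003 on the disc's low side, 0.013 on its high side
- needle (a joint): angle of the dial's needle, rad, from zero (pointing at the black knob) clockwise as seen on the face; one full turn = 15 mm of plunger travel
- oil_bottle: bottle of slide oil, 42 mm across, 126 mm high, standing behind the gauge; origin at the centre of its underside; a bystander
- steel_cup_a: low turned steel cup, 64 mm across, 40 mm high, standing to the right of the gauge's base plate; origin at the centre of its underside; a bystander

How it is judged (in metres and radians):
On the way, in this order (a step that is already met when the one before it is completed fails the run):
1. the indicator slide is home and its plunger is pressed by the eccentric (value of joint slide above 0.027 m and value of joint plunger above 0.0015 m), for 0.3 s.
2. the arbor is turned until the disc's high side is under the plunger (all of step 1 and angle between the y axis of arbor_knob and the y axis of seat, either way round below 0.26 rad and value of joint plunger above 0.0105 m), for 0.3 s.
At the end, for the whole second after the job is handed in: The slide is within 3 mm of home, the plunger is pressed in by more than 10.5 mm, the disc's high side is within 0.26 rad (15 deg) of the plunger, and the arbor lies in the V-blocks: its knob within 4 mm of the seat point and its axis within 0.05 rad of the V axis (all of step 2 and distance between arbor_knob and seat below 0.004 m and angle between the z axis of arbor_knob and the z axis of seat, either way round below 0.05 rad); the robot touches nothing.
It fails at once if the arbor is lifted out of the V-blocks (its knurled end more than 20 mm from its seat) (distance between arbor_knob and seat above 0.02 m).
It fails at once if the oil bottle or the steel cup is moved by more than 20 mm (distance of any of oil_bottle, steel_cup_a from where it was at the start of the episode above 0.02 m).
It also fails if it takes over 38 s, if anything falls off the work surface, if the arm or the gripper's body presses on something with over 40 N, if the wrist force passes 120 N, or if a joint passes its speed limit or range.

## Working session

There is one attempt and no reset: what is moved stays moved. The work goes in short steps, Python scripts to look and compute and a tool call to move; the robot and the scene stay as the last step left them, time stands still between calls to the robot, and variables do not carry over. Pictures are saved under pics/ and viewed, and the job is handed in when it is done.

Besides the shell and the picture viewer there is one more tool, called after "Emit:" by a JSON object that holds its "op" and its "data". servo_tool: Moves the arm, as the interface text tells. Its arguments: {"type":"object","properties":{"slide":{"type":"array","items":{"type":"array","items":{"type":"number"}}},"twist":{"type":"array","items":{"type":"array","items":{"type":"number"}}},"gripper":{"type":"array","items":{"type":"number"}}},"required":["slide","twist","gripper"]}

```bash
mkdir -p pics; ls; python3 - <<'E'
from station import r
import cv2,numpy as np,pickle
d={}
for n in("scene","top"):
    c=r.capture(n);d[n]=c;cv2.imwrite(f"pics/{n}0.png",cv2.resize(c["image"],(800,600),interpolation=cv2.INTER_CUBIC))
    print(n,c["intrinsics"],c["R"],c["t"],-np.array(c["R"]).T@np.array(c["t"]))
pickle.dump(d,open("c0.pkl","wb"))
print(r.sense())
E
```

```text
pics
scene [[371.07137167   0.         249.10450386]
 [  0.         371.07137167 187.96914189]
 [  0.           0.           1.        ]] [[-0.81790293 -0.57493586  0.02198968]
 [-0.37402887  0.50227429 -0.77963   ]
 [ 0.4371924  -0.64588644 -0.62585423]] [0.42819929 0.3620547  0.65233413] [0.20044884 0.48567013 0.68111882]
top [[410.30335413   0.         256.31115716]
 [  0.         410.30335413 187.76679541]
 [  0.           0.           1.        ]] [[-0.04834013 -0.9988296   0.00163334]
 [-0.97758725  0.04697647 -0.20522276]
 [ 0.20490583 -0.01151723 -0.97871393]] [-0.03453191  0.60896644  0.88138236] [ 0.41304816 -0.05294751  0.98765137]
{'time_s': 0.1, 'joints': array([-5.29073376e+01,  2.20888380e+01,  3.89220329e-01, -2.46104113e-02,
       -6.84111384e+01, -1.48177866e+01]), 'joint_velocities': array([ 0.00291177, -0.05232853,  0.20448076,  0.11354887,  0.02967454,
       -0.05951817]), 'effort': array([ 2.04140501e-04, -3.91690099e+01,  1.87933195e+01,  4.23197418e+00,
        1.34099083e-02, -7.61978231e-05]), 'tcp_pos': array([ 0.23673754, -0.57786529,  0.22155567]), 'ee_rot': array([[-9.25436016e-01, -3.78902972e-01, -8.47232843e-04],
       [-3.78903904e-01,  9.25434305e-01,  1.78277974e-03],
       [ 1.08557795e-04,  1.97086841e-03, -9.99998052e-01]]), 'wrist_force': array([ 0.12375337, -0.67149071, -0.00808237]), 'moment': array([-0.00299918, -0.00536836, -0.01537259]), 'gripper_width': 1.0030024874005}
```

View pics/scene0.png

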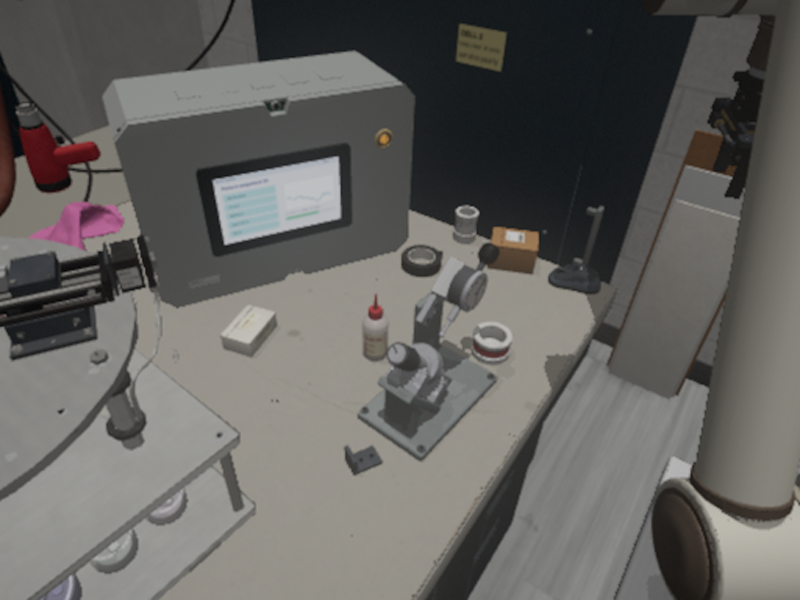

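View pics/top0.png

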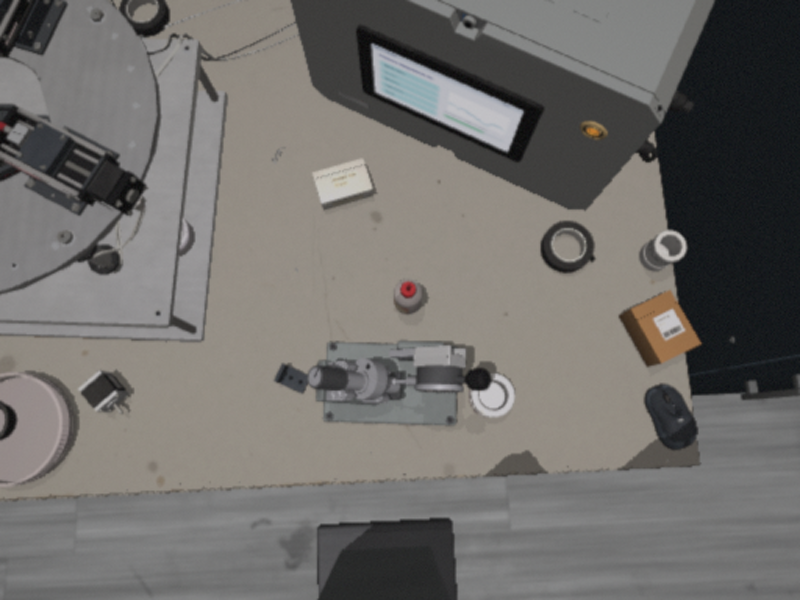

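The top view shows the gauge (base about 320–465, 340–425), with the arbor knob at (322,376), the black knob at (478,379), the bottle at (408,297) and the cup at (492,397). I'll zoom in on these next.

```bash
python3 - <<'E'
import cv2,pickle
d=pickle.load(open("c0.pkl","rb"))
s=d["scene"]["image"][145:300,220:340];t=d["top"]["image"][205:285,170:340]
cv2.imwrite("pics/s1.png",cv2.resize(s,(464,600),interpolation=cv2.INTER_CUBIC))  # x3.867
cv2.imwrite("pics/t1.png",cv2.resize(t,(800,376),interpolation=cv2.INTER_CUBIC))  # x4.706
E
```

```text
(no output)
```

View pics/s1.png

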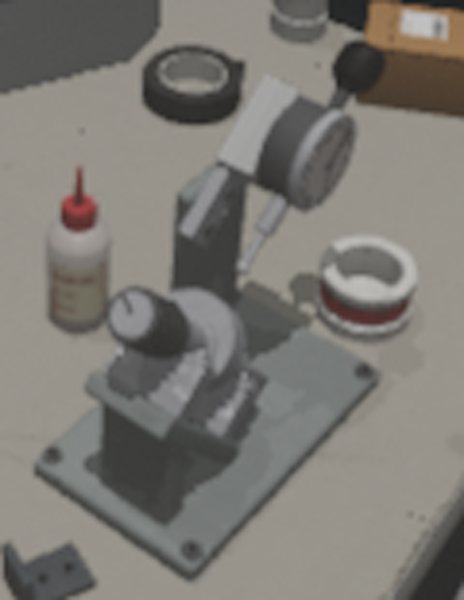

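View pics/t1.png

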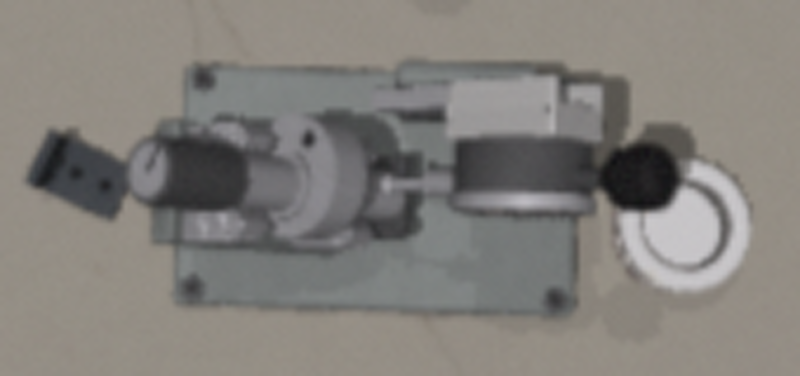

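The crops show the black knob at s1 (358,66) / t1 (642,176) and the arbor end face at s1 (131,316) / t1 (148,174), with its scribed line. The drilled mark is at t1 (308,138), and the base holes are at t1 (204,78), (192,287), (557,298). Next I'll triangulate these.

```bash
cat > h.py <<'E'
import numpy as np,pickle
def ray(c,p):
    K=np.array(c["intrinsics"]);R=np.array(c["R"]);t=np.array(c["t"])
    d=R.T@np.linalg.inv(K)@np.array([p[0],p[1],1.]);return -R.T@t,d/np.linalg.norm(d)
def tri(c1,p1,c2,p2):
    o1,d1=ray(c1,p1);o2,d2=ray(c2,p2)
    A=np.stack([d1,-d2],1);s=np.linalg.lstsq(A,o2-o1,rcond=None)[0]
    a=o1+s[0]*d1;b=o2+s[1]*d2;return (a+b)/2,np.linalg.norm(a-b)
def plane(c,p,z):
    o,d=ray(c,p);return o+d*(z-o[2])/d[2]
def proj(c,X):
    q=np.array(c["R"])@X+np.array(c["t"]);q=np.array(c["intrinsics"])@q;return q[:2]/q[2]
S=lambda p:(p[0]/3.867-.37+220,p[1]/3.871-.37+145)
T=lambda p:(p[0]/4.706-.39+170,p[1]/4.7-.39+205)
E
python3 - <<'E'
from h import *
np.set_printoptions(precision=4,suppress=True)
d=pickle.load(open("c0.pkl","rb"));s,t=d["scene"],d["top"]
print("knob",tri(s,S((358,66)),t,T((642,176))))
print("face",tri(s,S((131,316)),t,T((148,174))))
H=[plane(t,T(p),0.012) for p in((204,78),(192,287),(557,298))];print("holes T",H)
H2=[plane(s,S(p),0.012) for p in((53,455),(191,550),(364,372))];print("holes S",H2)
v=H[2]-H[1];print("yaw y",np.degrees(np.arctan2(v[1],v[0])),np.linalg.norm(v)); v=H2[2]-H2[1];print(np.degrees(np.arctan2(v[1],v[0])),np.linalg.norm(v))
v=H[0]-H[1];print(np.degrees(np.arctan2(v[1],v[0])),np.linalg.norm(v))
E
```

```text
knob (array([ 0.4658, -0.1498,  0.2187]), np.float64(0.0011864528969869528))
face (array([0.4807, 0.052 , 0.1716]), np.float64(0.0006689155690598358))
holes T [array([0.5408, 0.0429, 0.012 ]), array([0.4367, 0.0517, 0.012 ]), array([ 0.4226, -0.129 ,  0.012 ])]
holes S [array([0.54  , 0.0403, 0.012 ]), array([0.4367, 0.049 , 0.012 ]), array([ 0.4209, -0.1303,  0.012 ])]
yaw y -94.46652368311346 0.1812098235385558
-95.01166299024362 0.1799487814273648
-4.797712308524087 0.10442586321570418
```

```bash
cat >> h.py <<'E'
np.set_printoptions(precision=4,suppress=True)
a=np.radians(-94.7);u=np.array([np.cos(a),np.sin(a),0]);Z=np.array([0,0,1.])
c4,s4=np.cos(np.radians(40)),np.sin(np.radians(40))
sy=c4*u+s4*Z; sz=-s4*u+c4*Z; sx=np.cross(sy,sz)
def iplane(c,p,P,n):
    o,d=ray(c,p);return o+d*(n@(P-o))/(n@d)
face=np.array([.4807,.052,.1716]);ak=face-.023*sz;disc=ak-.071*sz;knob=np.array([.4658,-.1498,.2187])
E
python3 - <<'E'
from h import *
d=pickle.load(open("c0.pkl","rb"));s,t=d["scene"],d["top"]
print("sx,sy,sz",sx,sy,sz);print("ak",ak,"disc",disc)
def ang(X,O):v=X-O;return np.degrees(np.arctan2(-(v@sx),v@sy)),np.linalg.norm(v)
m=iplane(t,T((308,138)),disc+.01*sz,sz);print("mark",m,ang(m,disc+.01*sz))
for p in((156,155),(152,163)):
    x=iplane(t,T(p),face,sz);print("scribeT",ang(x,face))
for p in((126,296),(123,290)):
    x=iplane(s,S(p),face,sz);print("scribeS",ang(x,face))
w=knob-disc;print("knob rel disc sx,sy,sz",w@sx,w@sy,w@sz)
print("bottle",plane(t,(408*.64,290*.64),.13))
E
```

```text
sx,sy,sz [-0.9966  0.0819  0.    ] [-0.0628 -0.7635  0.6428] [0.0527 0.6406 0.766 ]
ak [0.4795 0.0373 0.154 ] disc [ 0.4757 -0.0082  0.0996]
mark [ 0.4978 -0.0133  0.1154] (np.float64(60.45315120609731), np.float64(0.02571497136424239))
scribeT (np.float64(59.37008475316322), np.float64(0.008823989136501635))
scribeT (np.float64(61.55748947777825), np.float64(0.00489426382158337))
scribeS (np.float64(49.293809700766865), np.float64(0.011161457830010347))
scribeS (np.float64(51.912841158387884), np.float64(0.014775072443571737))
knob rel disc sx,sy,sz -0.0016852939779534225 0.18527849740339025 1.7564491284930848e-05
bottle [ 0.5968 -0.0735  0.13  ]
```

```bash
cat >> h.py <<'E'
from scipy.spatial.transform import Rotation as Ro
def go(P,R,n=None):
    from station import r
    q=r.sense();dp=(np.array(P)-q["tcp_pos"])/.06;w=np.degrees(Ro.from_matrix(R@np.array(q["ee_rot"]).T).as_rotvec())/6
    print("tcp",q["tcp_pos"],"j",q["joints"].round(1),"F",q["wrist_force"],"g",q["gripper_width"],"t",q["time_s"]);print("slide",dp,"twist",w)
    if n:print("per row",dp/n,w/n)
R0=np.stack([sy,sx,-sz],1)
E
python3 - <<'E'
from h import *
go(knob+.13*sz,R0,14)
E
```

```text
tcp [ 0.2367 -0.5779  0.2216] j [-52.9  22.1   0.4  -0.  -68.4 -14.8] F [ 0.1238 -0.6715 -0.0081] g 1.0030024874005 t 0.1
slide [3.9318 8.5224 1.6122] twist [-5.6605  4.122  10.0646]
per row [0.2808 0.6087 0.1152] [-0.4043  0.2944  0.7189]
```

Emit:
{"op": "servo_tool", "data": {"slide": [[0.1,0.2,0.8],[0.3,0.6,0.8],[0.3,0.6,0],[0.3,0.6,0],[0.3,0.6,0],[0.3,0.6,0],[0.3,0.6,0],[0.3,0.6,0],[0.3,0.6,0],[0.3,0.6,0],[0.3,0.6,0],[0.3,0.6,0]], "twist": [[-0.4,0.3,0.72],[-0.4,0.3,0.72],[-0.4,0.3,0.72],[-0.4,0.3,0.72],[-0.4,0.3,0.72],[-0.4,0.3,0.72],[-0.4,0.3,0.72],[-0.4,0.3,0.72],[-0.4,0.3,0.72],[-0.4,0.3,0.72],[-0.4,0.3,0.72],[-0.4,0.3,0.72]], "gripper": [0,0,0,0,0,0,0,0,0,0,0,0]}}

```text
time_s: 1.6
tcp_pos: [0.4411, -0.1691, 0.3183]
ee_rot: [[-0.211, -0.972, -0.099], [-0.794, 0.23, -0.562], [0.57, -0.04, -0.821]]
wrist_force: [0.3, -0.5, 0.4]
gripper_width: 1.0
```

```bash
python3 - <<'E'
from h import *
go(knob+.13*sz,R0,4)
E
```

```text
tcp [ 0.4411 -0.1691  0.3183] j [ 17.2   5.1 -27.   31.3 -77.6 -43.5] F [ 0.25   -0.5121  0.3725] g 1.0002045517795048 t 1.6
slide [0.5252 1.7096 0.0001] twist [-0.8046  0.5122  1.4135]
per row [0.1313 0.4274 0.    ] [-0.2011  0.128   0.3534]
```

Emit:
{"op": "servo_tool", "data": {"slide": [[0.13,0.42,0],[0.13,0.42,0],[0.13,0.42,0],[0.13,0.42,0],[0,0,0]], "twist": [[-0.2,0.13,0.35],[-0.2,0.13,0.35],[-0.2,0.13,0.35],[-0.2,0.13,0.35],[0,0,0]], "gripper": [0,0,0,0,0]}}

```text
time_s: 2.22
tcp_pos: [0.4726, -0.0683, 0.3177]
ee_rot: [[-0.064, -0.996, -0.055], [-0.764, 0.084, -0.64], [0.642, 0.001, -0.767]]
wrist_force: [-0.1, -0.8, -1.1]
gripper_width: 1.0
```

```bash
python3 - <<'E'
from h import *
go(knob-.016*sz,R0,8)
E
```

```text
tcp [ 0.4726 -0.0683  0.3177] j [ 30.2   9.2 -24.8  32.  -83.  -46.8] F [-0.1242 -0.7914 -1.1287] g 1.0001974038647727 t 2.225
slide [-0.1266 -1.5295 -1.8549] twist [-0.0106 -0.0092  0.0172]
per row [-0.0158 -0.1912 -0.2319] [-0.0013 -0.0012  0.0022]
```

Emit:
{"op": "servo_tool", "data": {"slide": [[-0.02,-0.25,-0.3],[-0.02,-0.25,-0.3],[-0.02,-0.25,-0.3],[-0.02,-0.25,-0.3],[-0.02,-0.25,-0.3],[-0.02,-0.15,-0.2],[-0.01,-0.13,-0.15],[0,0,0]], "twist": [[0,0,0],[0,0,0],[0,0,0],[0,0,0],[0,0,0],[0,0,0],[0,0,0],[0,0,0]], "gripper": [0,0,0,0,0,0,0,0]}}

```text
time_s: 3.22
tcp_pos: [0.4639, -0.162, 0.2072]
ee_rot: [[-0.066, -0.996, -0.056], [-0.764, 0.087, -0.639], [0.642, 0.001, -0.767]]
wrist_force: [0.3, 0.0, 0.4]
gripper_width: 1.002
```

```bash
cat >> h.py <<'E'
def snap(tag):
    from station import r
    import cv2
    d={n:r.capture(n) for n in("scene","top")};pickle.dump(d,open(f"c{tag}.pkl","wb"))
    a=cv2.resize(d["scene"]["image"][145:300,220:340],(464,600),interpolation=cv2.INTER_CUBIC)
    b=cv2.resize(d["top"]["image"][190:300,170:340],(800,518),interpolation=cv2.INTER_CUBIC)
    cv2.imwrite(f"pics/s{tag}.png",a);cv2.imwrite(f"pics/t{tag}.png",b)
E
python3 - <<'E'
from h import *
go(knob-.016*sz,R0)
snap("2")
E
```

```text
tcp [ 0.4639 -0.162   0.2072] j [ 18.5  12.9 -39.4  41.2 -63.3 -51. ] F [0.2855 0.0059 0.3556] g 1.0022452146182217 t 3.225
slide [ 0.0177  0.0319 -0.0119] twist [-0.0123 -0.005   0.0492]
```

View pics/s2.png

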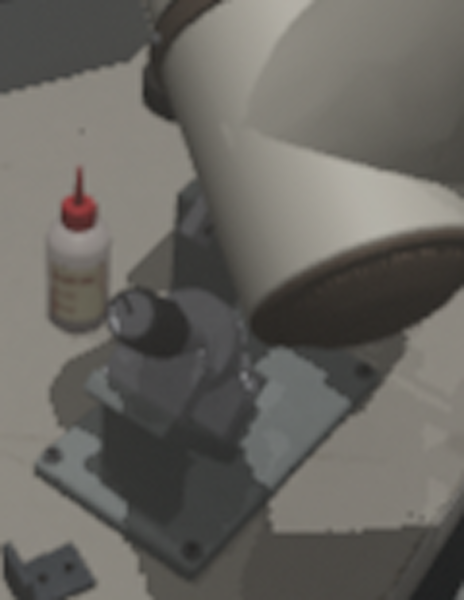

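View pics/t2.png

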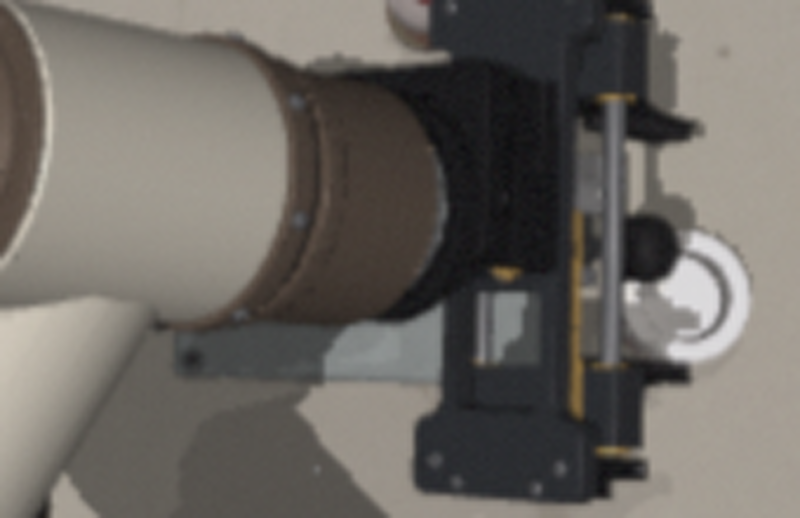

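The top view shows the black knob at (650,247), midway between the two finger tips at rows ≈128 and 372. I'll close the gripper.

Emit:
{"op": "servo_tool", "data": {"slide": [[0.02,0.03,-0.01],[0,0,0],[0,0,0],[0,0,0],[0,0,0],[0,0,0]], "twist": [[0,0,0],[0,0,0],[0,0,0],[0,0,0],[0,0,0],[0,0,0]], "gripper": [1,1,1,1,1,1]}}

```text
time_s: 4.08
tcp_pos: [0.4655, -0.1596, 0.2068]
ee_rot: [[-0.066, -0.996, -0.055], [-0.764, 0.086, -0.639], [0.641, -0.0, -0.767]]
wrist_force: [0.4, -0.4, 0.1]
gripper_width: 0.404
```

Emit:
{"op": "servo_tool", "data": {"slide": [[0,0,0],[0,0,0],[0,0,0]], "twist": [[0,0,0],[0,0,0],[0,0,0]], "gripper": [1,1,1]}}

```text
time_s: 4.45
tcp_pos: [0.4643, -0.1598, 0.2068]
ee_rot: [[-0.066, -0.996, -0.057], [-0.764, 0.088, -0.639], [0.642, 0.001, -0.767]]
wrist_force: [-4.2, 4.0, 3.0]
gripper_width: 0.3
```

The fingers hold at 26 mm, which matches the knob. Next I'll draw it down along −seat y.

Emit:
{"op": "servo_tool", "data": {"slide": [[0.0,0.05,-0.04],[0.0,0.07,-0.06],[0.01,0.07,-0.06],[0.01,0.07,-0.06],[0,0.07,-0.06],[0.01,0.05,-0.04],[0,0.02,-0.02],[0,0,0]], "twist": [[0,0,0],[0,0,0],[0,0,0],[0,0,0],[0,0,0],[0,0,0],[0,0,0],[0,0,0]], "gripper": [1,1,1,1,1,1,1,1]}}

```text
time_s: 5.45
tcp_pos: [0.466, -0.138, 0.1886]
ee_rot: [[-0.067, -0.996, -0.06], [-0.759, 0.089, -0.645], [0.648, 0.002, -0.762]]
wrist_force: [-2.3, -10.6, 10.1]
gripper_width: 0.302
```

```bash
python3 - <<'E'
from h import *
from station import r
q=r.sense();v=q["tcp_pos"]-np.array([.4643,-.1598,.2068]);print(v@sx,v@sy,v@sz);F=q["wrist_force"];print(F@sx,F@sy,F@sz,q["gripper_width"])
snap("3")
E
```

```text
0.00011819583223232406 -0.02842329840505106 0.00010289513445670083
1.3860920147869564 14.703632363296828 0.8314147884676767 0.3020483259613899
```

View pics/t3.png

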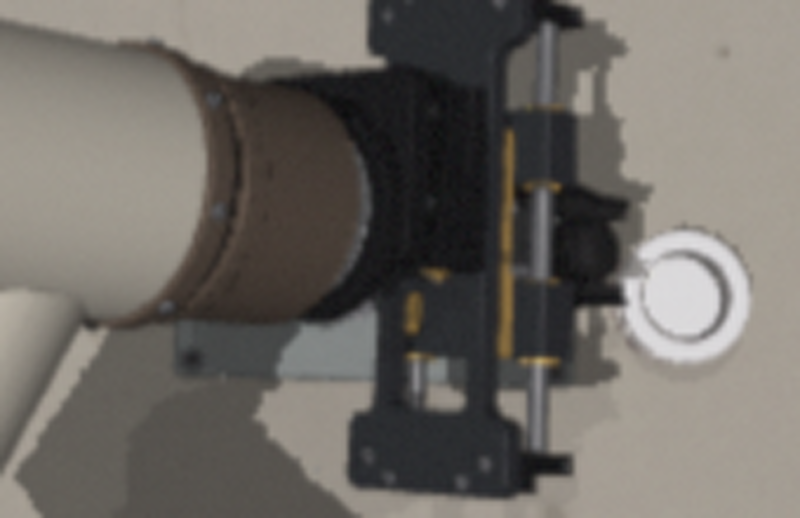

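Emit:
{"op": "servo_tool", "data": {"slide": [[0,0.04,-0.03],[0.01,0.04,-0.04],[0,0.03,-0.02],[0,0,0]], "twist": [[0,0,0],[0,0,0],[0,0,0],[0,0,0]], "gripper": [1,1,1,1]}}

```text
time_s: 6.05
tcp_pos: [0.4658, -0.1362, 0.1877]
ee_rot: [[-0.069, -0.996, -0.064], [-0.75, 0.094, -0.655], [0.658, 0.003, -0.753]]
wrist_force: [5.0, -35.7, 18.7]
gripper_width: 0.299
```

```bash
python3 - <<'E'
from h import *
from station import r
q=r.sense();v=q["tcp_pos"]-np.array([.4643,-.1598,.2068]);print(v@sx,v@sy,v@sz);F=q["wrist_force"];print(F@sx,F@sy,F@sz,q["gripper_width"])
E
```

```text
0.00040188657430758587 -0.030380289378197662 0.0005799511967367768
-7.896020094837494 38.936955921292906 -8.253486897043524 0.2993441622543409
```

The slide has moved 30.4 mm and the force has risen to 39 N, so it is on its stop. I'll relax, release and retreat upward along seat z.

Emit:
{"op": "servo_tool", "data": {"slide": [[0,-0.05,0.04],[0,-0.05,0.04],[0,0,0],[0,0,0],[0,0,0],[0,0,0],[0,0,0]], "twist": [[0,0,0],[0,0,0],[0,0,0],[0,0,0],[0,0,0],[0,0,0],[0,0,0]], "gripper": [1,1,0,0,0,0,0]}}

```text
time_s: 6.92
tcp_pos: [0.4681, -0.1348, 0.1857]
ee_rot: [[-0.066, -0.996, -0.055], [-0.764, 0.086, -0.639], [0.641, -0.0, -0.767]]
wrist_force: [0.0, -0.3, -0.1]
gripper_width: 0.785
```

Emit:
{"op": "servo_tool", "data": {"slide": [[0.01,0.15,0.18],[0.02,0.25,0.3],[0.02,0.3,0.36],[0.02,0.3,0.36],[0.02,0.3,0.36],[0.02,0.3,0.36],[0.1,0.5,0.3],[0.1,0.5,0.3],[0,0,0]], "twist": [[0,0,0],[0,0,0],[0,0,0],[0,0,0],[0,0,0],[0,0,0],[0,0,0],[0,0,0],[0,0,0]], "gripper": [0,0,0,0,0,0,0,0,0]}}

```text
time_s: 8.05
tcp_pos: [0.4876, 0.0234, 0.3384]
ee_rot: [[-0.066, -0.997, -0.051], [-0.766, 0.083, -0.637], [0.639, -0.003, -0.769]]
wrist_force: [0.3, -0.8, -0.9]
gripper_width: 1.001
```

```bash
python3 - <<'E'
from h import *
go(ak+.13*sz,R0,6)
snap("4")
E
```

```text
tcp [0.4876 0.0234 0.3384] j [ 38.4  12.7 -16.   27.9 -90.7 -50.4] F [ 0.2737 -0.8304 -0.8501] g 1.00100450986471 t 8.05
slide [-0.021   1.6184 -1.4142] twist [-0.0401  0.0325  0.0124]
per row [-0.0035  0.2697 -0.2357] [-0.0067  0.0054  0.0021]
```

View pics/t4.png

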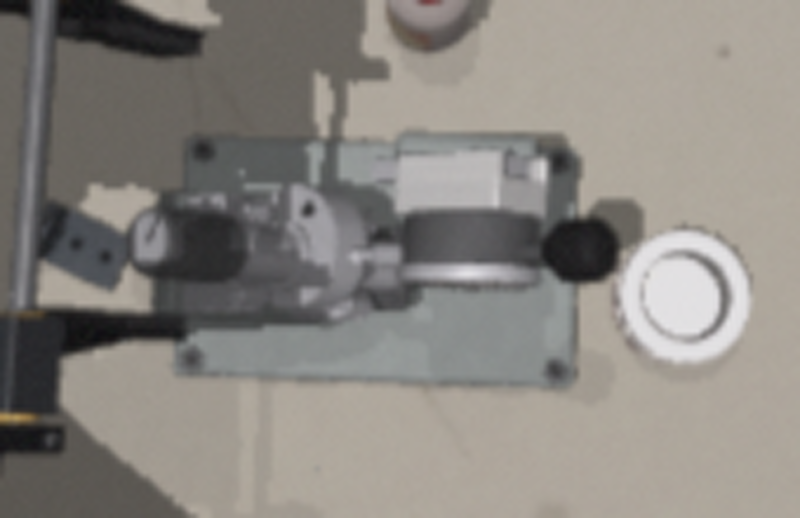

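View pics/s4.png

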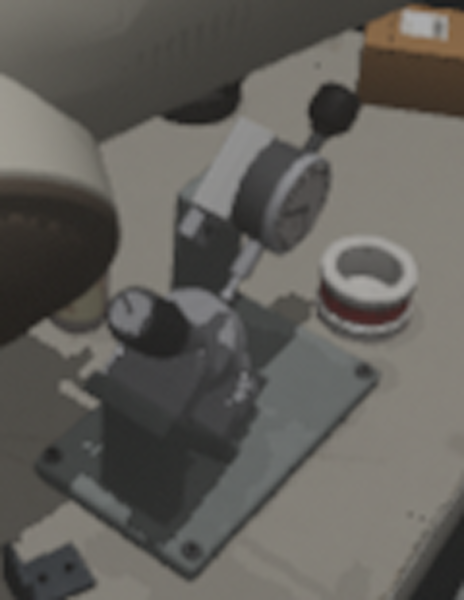

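The slide is down: the knob moved to t4 (582,249), and the plunger tip touches the disc at (370,255). The disc mark is unchanged at (308,209). Now I'll position coaxially above the arbor.

Emit:
{"op": "servo_tool", "data": {"slide": [[0,0.32,-0.28],[0,0.32,-0.28],[0,0.32,-0.28],[0,0.32,-0.28],[0,0.34,-0.29],[0,0,0]], "twist": [[-0.01,0.01,0],[-0.01,0.01,0],[-0.01,0.01,0],[-0.01,0.01,0],[0,0,0],[0,0,0]], "gripper": [0,0,0,0,0,0]}}

```text
time_s: 8.9
tcp_pos: [0.4863, 0.1196, 0.2506]
ee_rot: [[-0.061, -0.996, -0.059], [-0.76, 0.084, -0.644], [0.647, 0.006, -0.763]]
wrist_force: [-0.8, -0.8, 0.6]
gripper_width: 1.003
```

```bash
python3 - <<'E'
from h import *
S2=S;T2=lambda p:(p[0]/4.706-.39+170,p[1]/4.709-.39+190)
d=pickle.load(open("c4.pkl","rb"));k,e=tri(d["scene"],S((333,109)),d["top"],T2((582,249)));w=k-knob;print("knob moved",w@sx,w@sy,w@sz,e)
go(ak-.016*sz,R0,6)
E
```

```text
knob moved 0.00015182988633843787 -0.028587427632917318 0.0004714846940380366 0.001031449908191876
tcp [0.4863 0.1196 0.2506] j [ 46.4  21.  -16.2  23.7 -86.7 -59.8] F [-0.8337 -0.7716  0.5688] g 1.0026540825863035 t 8.9
slide [-0.1277 -1.5433 -1.815 ] twist [ 0.0459 -0.0608  0.0243]
per row [-0.0213 -0.2572 -0.3025] [ 0.0077 -0.0101  0.0041]
```

Emit:
{"op": "servo_tool", "data": {"slide": [[-0.02,-0.25,-0.3],[-0.02,-0.25,-0.3],[-0.02,-0.25,-0.3],[-0.02,-0.25,-0.3],[-0.02,-0.25,-0.3],[-0.02,-0.2,-0.2],[-0.01,-0.09,-0.11],[0,0,0]], "twist": [[0.01,-0.01,0],[0.01,-0.01,0],[0.01,-0.01,0],[0.01,-0.01,0],[0,0,0],[0,0,0],[0,0,0],[0,0,0]], "gripper": [0,0,0,0,0,0,0,0]}}

```text
time_s: 9.9
tcp_pos: [0.4788, 0.0256, 0.144]
ee_rot: [[-0.067, -0.996, -0.055], [-0.764, 0.087, -0.639], [0.642, -0.0, -0.767]]
wrist_force: [0.4, -0.2, 0.2]
gripper_width: 1.002
```

```bash
python3 - <<'E'
from h import *
go(ak-.016*sz,R0)
snap("5")
E
```

```text
tcp [0.4788 0.0256 0.144 ] j [ 38.8  22.9 -32.5  30.1 -67.7 -63.7] F [ 0.3939 -0.2084  0.1927] g 1.0020777837029071 t 9.9
slide [-0.002   0.024  -0.0378] twist [-0.0145  0.005   0.045 ]
```

View pics/t5.png

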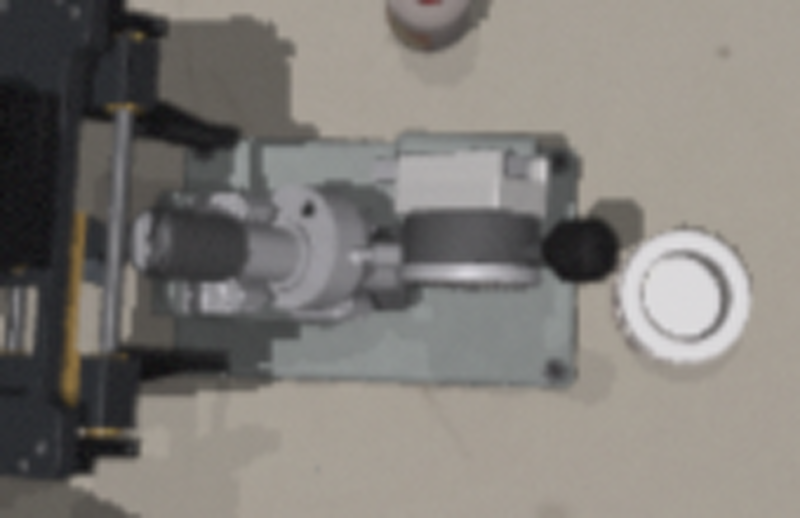

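View pics/s5.png

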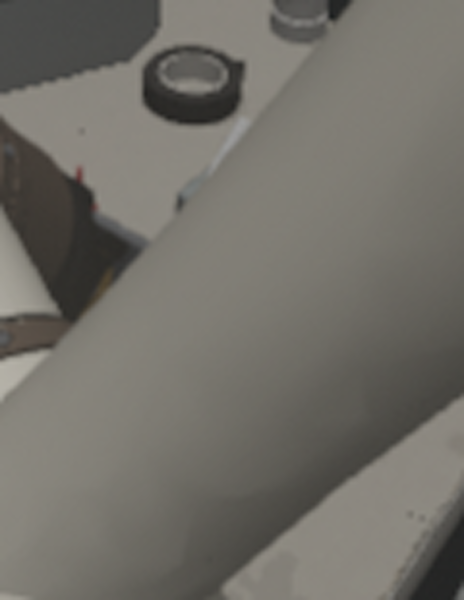

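The arbor's knurled end (centre row ≈243) lies midway between the fingers (rows 135 and 360). I'll close the gripper.

Emit:
{"op": "servo_tool", "data": {"slide": [[0,0.02,-0.03],[0,0,0],[0,0,0],[0,0,0],[0,0,0],[0,0,0],[0,0,0],[0,0,0],[0,0,0]], "twist": [[0,0,0],[0,0,0],[0,0,0],[0,0,0],[0,0,0],[0,0,0],[0,0,0],[0,0,0],[0,0,0]], "gripper": [1,1,1,1,1,1,1,1,1]}}

```text
time_s: 11.12
tcp_pos: [0.4792, 0.0271, 0.1421]
ee_rot: [[-0.066, -0.996, -0.054], [-0.765, 0.086, -0.639], [0.641, -0.001, -0.767]]
wrist_force: [5.2, -1.6, -1.0]
gripper_width: 0.335
```

```bash
python3 - <<'E'
from h import *
go(ak-.016*sz,R0)
from station import r
F=r.sense()["wrist_force"];print(F@sx,F@sy,F@sz);print("-sz",-sz)
E
```

```text
tcp [0.4792 0.0271 0.1421] j [ 38.9  23.1 -32.5  30.1 -67.5 -63.9] F [ 5.2413 -1.6353 -1.001 ] g 0.3351236108334653 t 11.125
slide [-0.0099 -0.0019 -0.0065] twist [-0.0191  0.0114  0.0352]
-5.357716934339884 0.2760770941111823 -1.5383304665204802
-sz [-0.0527 -0.6406 -0.766 ]
```

Emit:
{"op": "servo_tool", "data": {"slide": [[0.02,0,0],[0,0,0],[0,0,0],[0,0,0],[0,0,0],[0,0,0],[0,0,0]], "twist": [[0,0,0],[-0.04,-0.53,-0.64],[-0.04,-0.53,-0.64],[-0.04,-0.53,-0.64],[-0.04,-0.53,-0.64],[-0.04,-0.53,-0.64],[0,0,0]], "gripper": [1,1,1,1,1,1,1]}}

```text
time_s: 12.0
tcp_pos: [0.4797, 0.027, 0.1421]
ee_rot: [[-0.48, -0.876, -0.056], [-0.658, 0.402, -0.637], [0.58, -0.269, -0.769]]
wrist_force: [0.5, -0.0, -0.2]
gripper_width: 0.338
```

```bash
python3 - <<'E'
from h import *
go(ak-.016*sz,R0)
snap("6")
from station import r
F=r.sense()["wrist_force"];print(F@sx,F@sy,F@sz)
E
```

```text
tcp [0.4797 0.027  0.1421] j [ 38.8  23.1 -32.4  29.9 -67.5 -88.6] F [ 0.475  -0.027  -0.2005] g 0.3379125458452498 t 12.0
slide [-0.0171  0.0008 -0.0062] twist [0.1817 2.6494 3.2346]
-0.9069755386161641 1.1988147575714778 1.6060074245588263
```

View pics/t6.png

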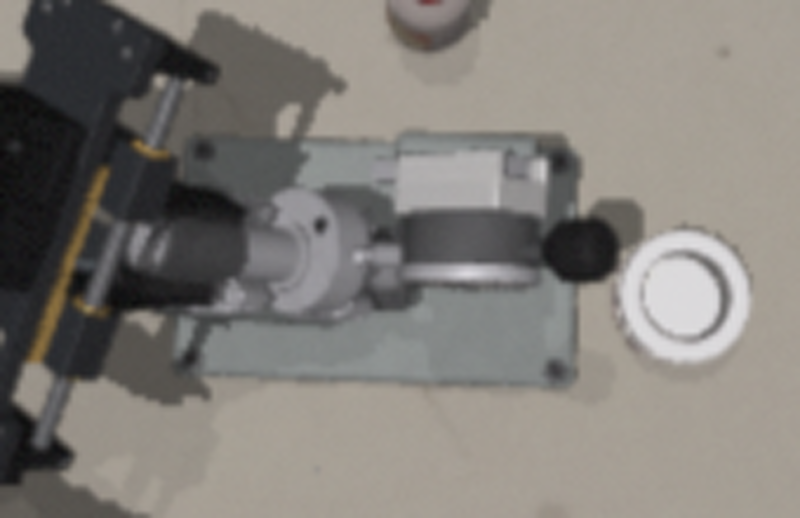

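The disc mark moved from (308,209) to about (320,225), so the arbor turns with the tool and the forces stay small. I'll measure the angle.

```bash
cat >> h.py <<'E'
T2=lambda p:(p[0]/4.706-.39+170,p[1]/4.709-.39+190)
def mark(tag,p):
    d=pickle.load(open(f"c{tag}.pkl","rb"));O=disc+.01*sz
    v=iplane(d["top"],T2(p),O,sz)-O;print("mark deg",np.degrees(np.arctan2(-(v@sx),v@sy)),"rad",np.linalg.norm(v))
E
python3 -c "
from h import *
mark('4',(308,209));mark('6',(320,225))"
```

```text
mark deg 60.3978341036504 rad 0.025676811012616672
mark deg 36.089652688141584 rad 0.025305719015474747
```

Emit:
{"op": "servo_tool", "data": {"slide": [[0,0,0],[0,0,0],[0,0,0],[0,0,0],[0,0,0],[0,0,0],[0,0,0],[0,0,0],[0,0,0]], "twist": [[-0.04,-0.53,-0.64],[-0.04,-0.53,-0.64],[-0.04,-0.53,-0.64],[-0.04,-0.53,-0.64],[-0.04,-0.53,-0.64],[-0.04,-0.53,-0.64],[-0.04,-0.53,-0.64],[-0.02,-0.15,-0.18],[0,0,0]], "gripper": [1,1,1,1,1,1,1,1,1]}}

```text
time_s: 13.22
tcp_pos: [0.4799, 0.0268, 0.1422]
ee_rot: [[-0.905, -0.421, -0.054], [-0.295, 0.715, -0.634], [0.306, -0.558, -0.771]]
wrist_force: [1.2, -1.2, 0.9]
gripper_width: 0.338
```

```bash
python3 - <<'E'
from h import *
go(ak-.016*sz,R0)
snap("7")
E
```

```text
tcp [0.4799 0.0268 0.1422] j [  38.8   23.   -32.5   30.   -67.3 -124.9] F [ 1.1636 -1.2036  0.9137] g 0.3381172193621154 t 13.225
slide [-0.0207  0.003  -0.0077] twist [0.4779 6.5199 7.8787]
```

View pics/t7.png

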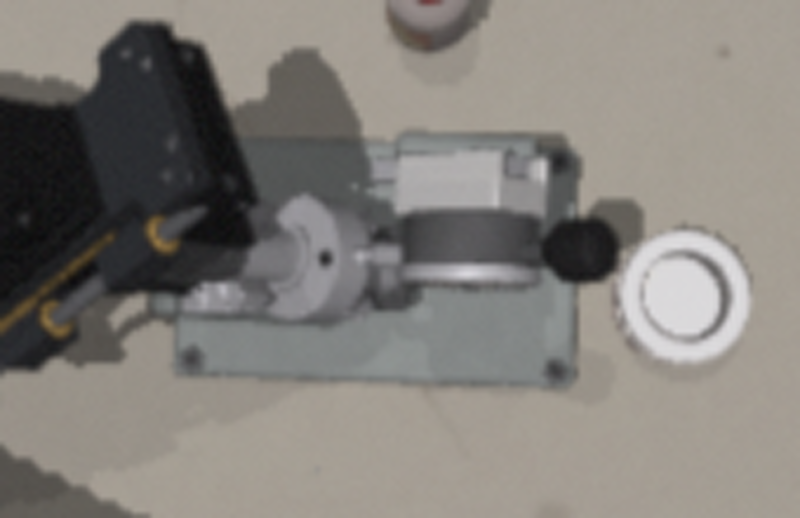

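```bash
python3 -c "
from h import *
mark('7',(325,257))"
```

```text
mark deg 1.4402329439263486 rad 0.024304680548847383
```

The mark at (325,257) is 1.4° from the plunger. I'll release and back off along the axis.

Emit:
{"op": "servo_tool", "data": {"slide": [[0,0,0],[0,0,0],[0,0,0],[0,0,0],[0,0,0],[0,0,0],[0,0,0]], "twist": [[0,0,0],[0,0,0],[0,0,0],[0,0,0],[0,0,0],[0,0,0],[0,0,0]], "gripper": [0,0,0,0,0,0,0]}}

```text
time_s: 14.2
tcp_pos: [0.4799, 0.027, 0.142]
ee_rot: [[-0.906, -0.42, -0.054], [-0.294, 0.715, -0.634], [0.305, -0.558, -0.772]]
wrist_force: [-0.2, -0.6, 0.4]
gripper_width: 0.98
```

Emit:
{"op": "servo_tool", "data": {"slide": [[0.01,0.16,0.19],[0.02,0.26,0.31],[0.02,0.32,0.38],[0.02,0.32,0.38],[0.02,0.32,0.38],[0.02,0.32,0.38],[0.02,0.32,0.38],[0,0.1,0.6],[0,0,0.6],[0,0,0]], "twist": [[0,0,0],[0,0,0],[0,0,0],[0,0,0],[0,0,0],[0,0,0],[0,0,0],[0,0,0],[0,0,0],[0,0,0]], "gripper": [0,0,0,0,0,0,0,0,0,0]}}

```text
time_s: 15.45
tcp_pos: [0.4882, 0.1554, 0.3613]
ee_rot: [[-0.907, -0.418, -0.049], [-0.296, 0.718, -0.63], [0.299, -0.557, -0.775]]
wrist_force: [-0.0, 0.5, 0.3]
gripper_width: 1.003
```

```bash
python3 - <<'E'
from h import *
snap("8")
go(ak,R0)
E
```

```text
tcp [0.4874 0.1546 0.3582] j [  48.6   18.6   -3.4   22.6 -100.6 -117.2] F [0.6935 0.7286 0.007 ] g 1.002122402772056 t 15.55
slide [-0.1312 -1.955  -3.4043] twist [0.4596 6.5213 7.8926]
```

View pics/t8.png

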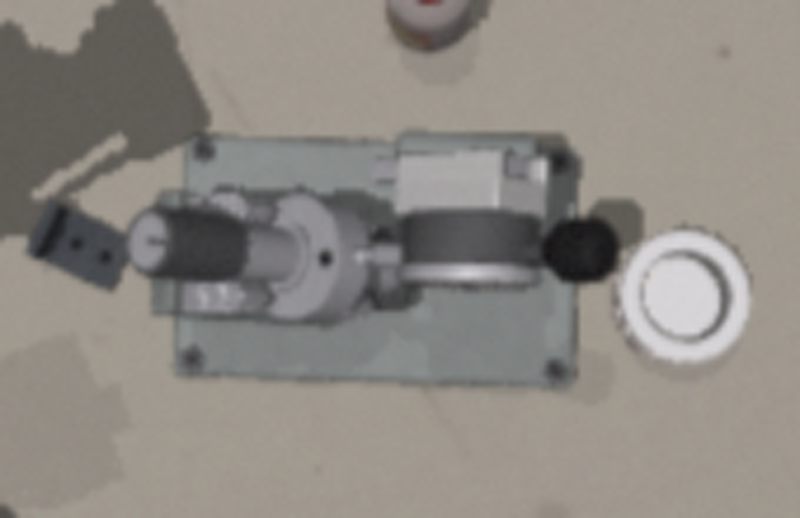

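View pics/s8.png

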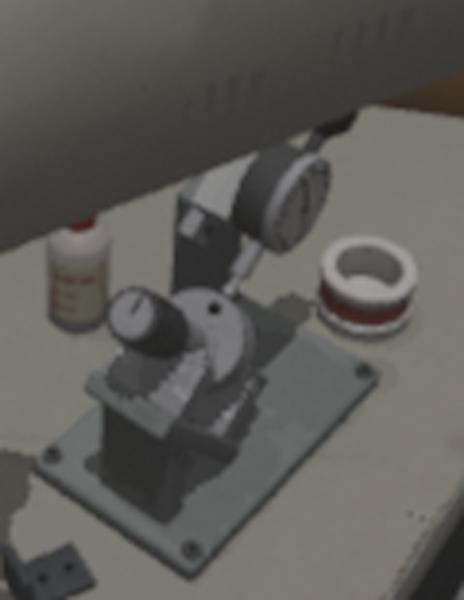

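```bash
python3 - <<'E'
from h import *;import cv2
d=[pickle.load(open(f"c{k}.pkl","rb"))["scene"]["image"][180:212,280:308] for k in("4","8")]
cv2.imwrite("pics/dial.png",np.hstack([cv2.resize(x,(392,448),interpolation=cv2.INTER_CUBIC) for x in d]))
mark("8",(325,258))
q=pickle.load(open("c8.pkl","rb"))
# expected needle direction: dial centre and points for reading p (mm)
C=knob-.030*sy-.0565*sy-sx*(-.014)
for p in(3,5,13):
    a=p/15*2*np.pi
    # face normal ~ -x ~ sx ; clockwise seen on the face
    v=np.cos(a)*sy-np.sin(a)*np.cross(sx,sy)
    print(p,proj(q["scene"],C+.02*v)-proj(q["scene"],C))
E
```

```text
mark deg 0.3975951109623703 rad 0.02432298925262709
3 [ 3.8001 -0.0812]
5 [-0.0463  6.0434]
13 [ 1.1579 -7.3022]
```

View pics/dial.png

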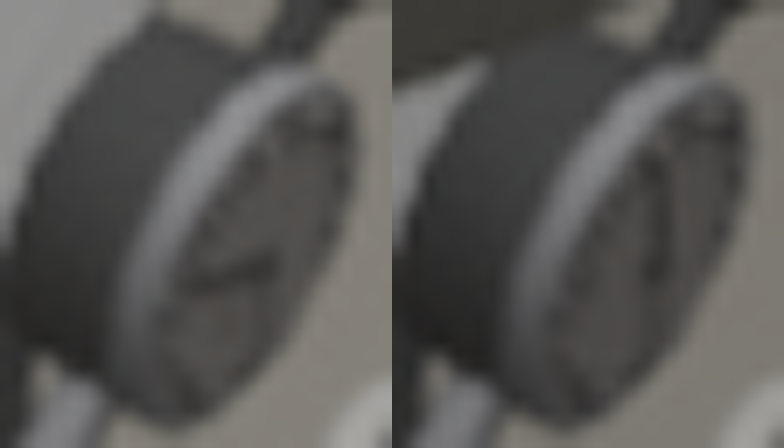

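The needle now points straight up in the image, about (0,−1). That matches the predicted direction for roughly 12.5–13 mm, so I'll hand in.

```bash
python3 -c "
from station import r
print(r.sense()['joint_velocities']);r.finish_job()"
```

```text
[-0.15081014  0.96916274 -1.69519737 -0.01329703  0.22891413 -0.11332035]
the job is handed in; nothing more can be done
```

I drew the slide down by its black knob to the stop and turned the arbor about 60° clockwise until its high side was under the plunger. I then let go, backed the arm off and handed the job in at about 15.6 s of the 38 s. The hand-in reports no verdict.

| Check | Result |
|---|---|
| Slide travel | 30.4 mm by the arm, with the force rising to 39 N at the stop; the cameras gave 28.6 mm. Both are above the 27 mm limit, but they differ by 1.8 mm. |
| High side of the disc | The drilled mark is 0.4° from the plunger direction after release (limit 15°). |
| Plunger | The needle direction matches about 12.5–13 mm by eye (limit 10.5 mm). |
| Arbor seating | The end face is at the same top-view position as at the start. I did not measure its tilt. |
| Bottle and cup | The cup is in the same place in both views. The bottle looks unmoved, though part of it is hidden in the last pictures. |
| Robot contact | The gripper is open and about 0.24 m clear of the arbor. |

Early on, the scribed line seen from the scene camera gave about 50° for the starting angle, while the top view gave about 60°. I used the top-view disc mark, and the final mark and needle both agree with it.

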